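Unbolt the coffee cabinet

TASK

Unbolt the little coffee cabinet: draw the steel pin on its top back out of the eye of the door and lay the pin's handle over, fully down, into the side notch at the end of its guide so that it stays parked. Then swing the slatted door open to about 60 degrees, well short of the clay mug, and let everything go; leave the mug, tin, grinder, carafe, dripper and scoop where they stand.

Things in the scene. Friction and masses are not known exactly. Their poses are not given: they have to be found in the camera images.
- cabinet: Pale wood cabinet, 200 deep (x), 250 wide (y), 170 high, fixed on the tray; slatted door on its front (-x). Origin: centre of its underside; x to its back, y to its left (hinge side, seen from the robot), z up. 'Cabinet frame' below means mm in this frame. An aluminium bolt guide on its top (see point guide) holds the pin and keeps it from being lifted out
- guide (a point): Middle of the bolt guide, on the rod's axis: cabinet frame (-65, 0, 184). Base plate on the cabinet's top, 6 thick. Two barrels, 31 wide in x, at cabinet y -80 to -50 and y 29 to 60, tops at z 201.5. Between them a slot for the handle between two rails, tops at z 204, outer faces at x -83 and -49; the near (-x) rail is unbroken, the far one ends at y 7
- notch (a point): Middle of the side notch: the 22 wide gap (y 7 to 29) between the far rail's end and the left barrel, open to the back (+x) and upward; cabinet frame (-53, 18, 184)
- pin: Loose steel pin in the guide: rod 16 diameter, 165 long, along its y, with a plain bar handle of 14 diameter square to it along its z. Origin on the rod's axis at the handle's foot. At the start the foot is at cabinet y -40 to -28, the handle leaning some 17 degrees to -x on the near rail. Slides along y with 1 to 6 N, and rolls. 0.18 to 0.31 kg
- handle_end (a point): Free end of the pin's handle, 64 from the rod's axis. Drawn fully back (+y), the handle stops against the left barrel with its axis at cabinet y 22, beside the notch; there it can be tipped backward (+x) past upright into the notch, where it lies level, pointing to +x. Friction may hold it part-way until it is pressed down
- pin_tip (a point): Chamfered right-hand (-y) end of the rod, on its axis, 85 from the pin's origin. It starts some 5 to 17 beyond the door's eye
- door (a joint): Opening angle of the slatted door, rad: 0 closed, grows as the free (right, -y) edge swings towards the robot, 1.9 at most. Light; stays where it is left (0.04 N m of friction)
- hinge (a point): On the door's vertical hinge line, at the height of the cabinet's top: cabinet frame (-100, 125, 170). Door 250 wide, 14 thick, closed it covers the cabinet's front, its top 2 below the cabinet's top. A small steel pull knob, 20 diameter, stands 22 off its face near the free edge, at half height
- eye (a point): Centre of the bore of the aluminium eye on the door's top edge; it reaches back over the cabinet's top and moves with the door; closed: cabinet frame (-65, -98, 184). Outside 35 (x) by 20 (y), top at z 205.5, back face at x -47; bore 23 wide, along y. The pin through it keeps the door shut; pushing its back face forward opens the door
- tin: Closed dark steel tin, 54 diameter, 60 high, standing loose on the back part of the cabinet's top; origin centre of underside. Leave alone
- mug: Clay mug, 82 diameter, 90 high, handle to its +y, standing on the tray before the hinge side of the cabinet, near where the door would come if opened past 75 degrees; origin centre of underside. Leave alone
- grinder: Hand grinder, 54 diameter, 175 high with a folding lever hanging down its +y side (out to 51 from its axis), standing beside the cabinet; origin centre of underside. Leave alone
- carafe: Frosted glass carafe, 100 diameter, 140 high, standing on the other side of the cabinet; origin centre of underside. Leave alone
- dripper: Stainless cone dripper, 104 diameter, 78 high, handle to its -y (out to 72 from its axis), on the tray front right; origin centre of underside. Leave alone
- scoop: Brass scoop, 130 long, lying along its x on the sideboard just right of the tray; origin underneath its middle. Leave alone
Not all that is in view belongs to the job. What is meant by the pin is not blue, and is the larger of those in its own colour.

How it is judged:
By the outcome, as a careful person would: the job done as asked, in the order asked, and still so for the second after the job is handed in, with the robot touching nothing.
It also fails if it takes over 56 s, if anything falls off the work surface, if the arm or the gripper's body presses on something with over 40 N, if the wrist force passes 120 N, or if a joint passes its speed limit or range.

ROBOT

A 6-joint arm with a two-finger parallel gripper is mounted at the origin on the work surface. World frame = base frame: x ahead of the robot, y to its left, z up, the work surface at z = 0. Lengths are in mm, angles in rad, forces in N, time in s.
With the tool pointing down it reaches from about 350 to 875 mm from the base axis. Payload 15.5 kg.
Tool frame: the origin (TCP) lies on the centre line of the jaws, within the pads' length; the fingertips stand 25 mm ahead of it and the grasp point (between the pads) lies 6 mm ahead of it; z points along the fingers, y is the line along which they close (so a half turn about z gives the same grasp; the last joint's range is limited). The gripper opens to 85 mm and grips with 20 to 120 N. Pads are 22 mm wide; open, the fingers measure 114 mm over their backs; the gripper's body (76 mm by 85 mm) begins 54 mm behind the grasp point. The pads swing forward as they close: fully open they stand 13 mm farther back than shut.
Start: joints at [-1.246, 0.494, 1.345, -0, 1.302, -0.096], TCP at [255.308, -570.477, 256.277] pointing down, gripper open.
Joint ranges: [-2.91, 2.91], [-0.82, 2.16], [0.22, 2.67], [-1.22, 4.37], [0.12, 2.79], [-3.08, 3.08]. Speed limits (rad/s): [1.89, 1.89, 2.57, 3.01, 3.01, 3.01].

INTERFACE

Orientations are given as a rotation vector (axis times angle).
In Python, from plant import bot, read_camera gives the robot as it stands.
- The arm moves only by the tool drive_tool, never from a script. Its argument "rows" is a list of rows, each a list of 3 entries, a list of its own where there are three numbers: the opening, from -1 (shut) to 1 (fully open), then the shift along the tool's x, y, z in m, then the turn, a rotation vector about the tool's x, y, z in degrees. A call has 1 to 5 rows; each row shifts and turns the commanded pose from where the row before left it, along the tool's axes as they then stand; what a row does not reach is not made up. A row lasts 1/10 s, in which the tool goes at most 50 mm and 8.59 degrees, less where a joint would pass 70% of its speed; a pose out of reach is approached as far as the arm can. A call is refused whole if a number of a shift passes 0.05 or a number of a turn 8.59, either way. A call with a gripper value outside its range is refused whole. The fingers move at their own pace and stop on an object; "grip_force" is the grip in N (left out, the last holds). Time passes only in rows, so rows that do not move let the fingers close. It gives the time, the measured TCP pose, the force, the opening and the grip force at its end, in the units of the state.
- bot.get_obs(): the state, without advancing time (a new reading comes with each control period).
- read_camera(name): name is "scene" or "top" or "wrist"; returns a dict with "image" (480x640x3 uint8, red, green, blue), "fov_y" (degrees; the focal length in pixels is half the picture's height over the tangent of half this angle, whatever the lens; pixels are square), "cx", "cy" (the principal point, pixels), "view" (4x4, takes a point from world to camera coordinates). Camera axes: x right, y down, z forward; pixel columns grow to the right and rows downward; lengths in mm; the calibration is good to about 2 mm. A picture is of the moment at which its call begins. There is no depth.
- bot.close_job(): hands the job in; it is judged then, once.
The state is a dict: "t": time; "joint_positions": joint angles; "dq": joint speeds; "effort": joint torques, N m; "position": TCP position; "eef_rot": TCP orientation; "wrist_force": force on the tool from outside, world axes, zero at the start; "wrist_torque": the same for the moment, N m; "width": finger opening in mm; "finger_force": force on a finger pad.
Only numpy, scipy, OpenCV 4.12 (cv2) and the standard library are available. Lean on these libraries where they do the work, as an engineer would, in place of code of your own. Each camera call takes 0.05 s, during which the arm holds its last target. There are 200 camera calls.

## Working session

There is one attempt and no reset: what is moved stays moved. The work goes in short steps, Python scripts to look and compute and a tool call to move; the robot and the scene stay as the last step left them, time stands still between calls to the robot, and variables do not carry over. Pictures are saved under pics/ and viewed, at most 10 in all, crops included, and the job is handed in when it is done.

Besides the shell and the picture viewer there is one more tool, called by a JSON object that holds its "op" and its "data". drive_tool: Moves the arm, as the interface text tells. Its arguments: {"type":"object","properties":{"rows":{"type":"array"},"grip_force":{"type":"number"}},"required":["rows"]}

```bash
ls; mkdir -p pics; python3 - <<'E'
from plant import bot, read_camera
import cv2, numpy as np
for n in ["scene","top"]:
    c=read_camera(n); cv2.imwrite(f"pics/{n}0.png",c["image"][:,:,::-1]); print(n,c["fov_y"],c["cx"],c["cy"],np.round(c["view"],4).tolist())
o=bot.get_obs(); print(o)
E
```

```text
pics
scene 50.49201583311712 312.9995513398565 229.383547002173 [[0.3378, 0.9412, 0.0051, -96.9037], [0.7645, -0.2713, -0.5847, -267.968], [-0.549, 0.2014, -0.8112, 1679.0705], [0.0, 0.0, 0.0, 1.0]]
top 55.01998750914294 317.1642347183149 243.8984518417192 [[-0.003, -1.0, 0.0031, -87.7522], [-0.9881, 0.0025, -0.1537, 498.0849], [0.1537, -0.0035, -0.9881, 1245.0853], [0.0, 0.0, 0.0, 1.0]]
{'t': 0.1, 'joint_positions': array([-1.24548446e+00,  4.94141529e-01,  1.34603652e+00,  9.25711971e-06,
        1.30249257e+00, -9.55266310e-02]), 'dq': array([-4.21600264e-05, -1.64944959e-03, -1.86597138e-03, -7.81573976e-04,
        1.99101206e-04, -1.65740505e-04]), 'effort': array([ 2.77275627e-03, -8.83588958e+01, -3.84564650e+01, -1.22569004e-04,
        5.24390853e-03, -7.59461204e-05]), 'position': array([ 255.22993948, -570.2070772 ,  255.75818953]), 'eef_rot': array([-3.07125246e+00, -6.55956544e-01,  1.80128470e-04]), 'wrist_force': array([ 0.03345066, -0.57157965,  0.03375303]), 'wrist_torque': array([ 0.01586284,  0.03577715, -0.02766696]), 'finger_force': 0.0, 'width': 85.33863239731959}
```

View pics/scene0.png

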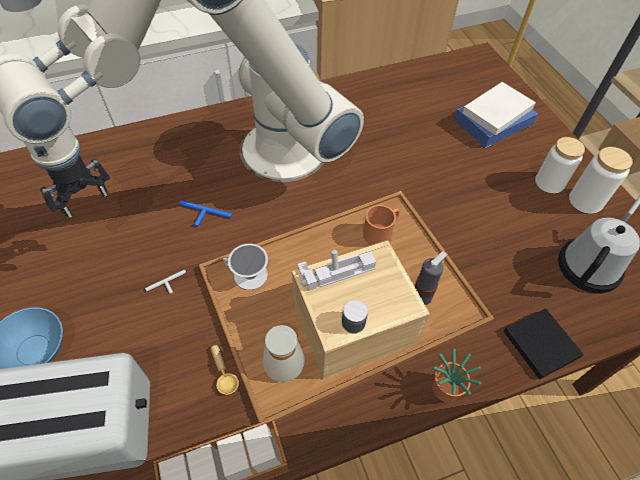

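View pics/top0.png

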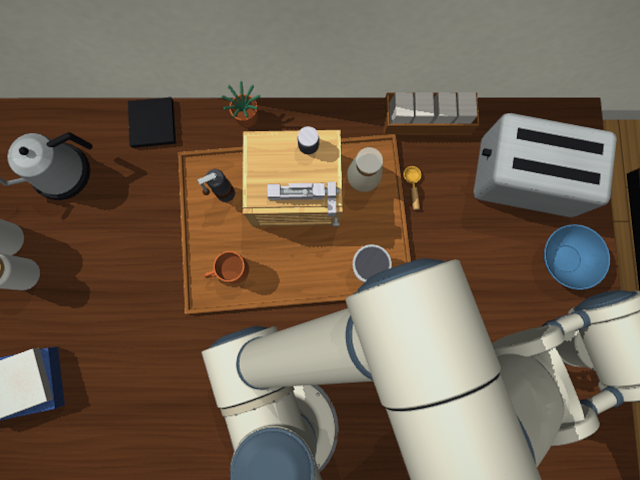

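The scene picture shows three candidates for the pin: a blue T at (205,212), a small grey T at (166,282) and the steel pin in the guide with its handle at (335,262). Steel and larger points to the one in the guide. A close crop will check that and locate the cabinet.

```bash
python3 - <<'E'
import cv2, numpy as np
a=cv2.imread("pics/scene0.png")[225:385,280:440]; b=cv2.imread("pics/top0.png")[120:240,230:350]
f=lambda i,s:cv2.resize(i,None,fx=s,fy=s,interpolation=cv2.INTER_CUBIC)
a=f(a,2.5);b=f(b,400/120)
cv2.imwrite("pics/crop1.png",np.hstack([a,b]))
E
```

```text
(no output)
```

View pics/crop1.png

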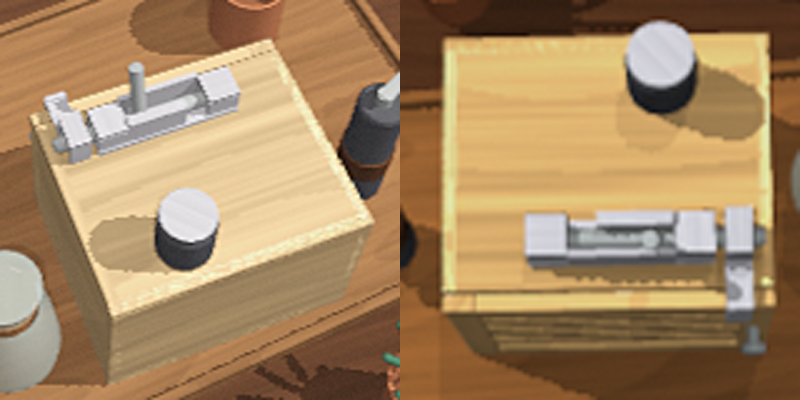

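The crop confirms the pin: its steel rod runs through the eye at the right, with the handle upright at scene (335,252). The cabinet's top corners are clear in both pictures, so I fit its pose next.

```bash
cat > h.py <<'E'
import numpy as np, cv2
from scipy.optimize import least_squares
from scipy.spatial.transform import Rotation as R
V={"scene":(50.49201583311712,312.99955,229.38355,[[0.3378,0.9412,0.0051,-96.9037],[0.7645,-0.2713,-0.5847,-267.968],[-0.549,0.2014,-0.8112,1679.0705]]),
"top":(55.0199875,317.16423,243.89845,[[-0.003,-1.0,0.0031,-87.7522],[-0.9881,0.0025,-0.1537,498.0849],[0.1537,-0.0035,-0.9881,1245.0853]])}
def proj(P,cam):
    if isinstance(cam,str): fv,cx,cy,v=V[cam]
    else: fv,cx,cy,v=cam["fov_y"],cam["cx"],cam["cy"],cam["view"]
    v=np.array(v)[:3]; f=240/np.tan(np.radians(fv)/2)
    q=np.atleast_2d(P)@v[:,:3].T+v[:,3]
    return q[:,:2]/q[:,2:]*f+[cx,cy]
def c2w(p,P):  # p=x,y,z,yaw(rad)
    return np.atleast_2d(P)@R.from_euler('z',p[3]).as_matrix().T+p[:3]
E
cat > fit.py <<'E'
from h import *
T=lambda u,v:(230+(u-400)/(10/3),120+v/(10/3)); S=lambda u,v:(280+u/2.5,225+v/2.5)
D=[("top",(100,125,170),T(443,38)),("top",(100,-125,170),T(769,34)),("top",(-100,125,170),T(443,291)),("top",(-100,-125,170),T(773,289)),
("top",(-49.5,60,201.5),T(525,213)),("top",(-47,-108,205.5),T(752,207)),("top",(-47,-88,205.5),T(725,207)),
("scene",(100,-125,170),S(108,318)),("scene",(100,125,170),S(372,221)),("scene",(-114,125,168),S(272,42)),("scene",(-114,-125,168),S(32,115))]
def res(p): return np.concatenate([proj(c2w(p,P),c)[0]-uv for c,P,uv in D])
s=least_squares(res,[650,-70,10,0],loss='soft_l1',x_scale=[100,100,10,.1])
print(s.x,np.round(res(s.x).reshape(-1,2),1).tolist())
E
python3 fit.py
```

```text
[ 6.71311859e+02 -2.56826625e+01  5.87009293e+00  6.11731297e-03] [[0.9, 0.1], [-0.1, 0.6], [-0.4, -0.2], [0.0, -0.4], [-0.2, 0.0], [-0.1, -0.2], [-0.2, -0.1], [0.9, -0.5], [0.2, 1.8], [-0.7, -0.6], [-1.0, -0.1]]
```

```bash
python3 - <<'E'
from h import *
p=[671.3,-25.7,5.9,.0061]
def ray(uv,cam,zw):
    return least_squares(lambda q:proj([q[0],q[1],zw],cam)[0]-uv,[600,-50]).x
def w2c(w): return (np.array(w)-p[:3])@R.from_euler('z',p[3]).as_matrix()
h=ray((334,251.4),"scene",p[2]+245); print("handle end",w2c([*h,p[2]+245]))
# top: pin knob end seen at crop (650,238)
h=ray((230+250*.3,120+238*.3),"top",p[2]+245); print("handle top view",w2c([*h,p[2]+245]))
t=ray((230+261*.3,120+53*.3),"top",p[2]+230); print("tin top",w2c([*t,p[2]+230]))
t=ray((230+365*.3,120+237*.3),"top",p[2]+184); print("tip",w2c([*t,p[2]+184]))
t=ray((230,265),"top",p[2]+90); print("mug",w2c([*t,p[2]+90]))
print("handle,notch,eye,hinge world",c2w(p,[[-83.7,-34,245],[-53,18,184],[-65,-98,184],[-100,125,170]]).round(1))
E
```

```text
handle end [-85.32181795 -32.50379381 245.        ]
handle top view [-81.15356962 -33.82929869 245.        ]
tin top [ 62.49455373 -42.26471578 230.        ]
tip [ -64.34803283 -118.69946232  184.        ]
mug [-237.12239821  168.46934895   90.        ]
handle,notch,eye,hinge world [[ 587.8  -60.2  250.9]
 [ 618.2   -8.   189.9]
 [ 606.9 -124.1  189.9]
 [ 570.5   98.7  175.9]]
```

{"op": "drive_tool", "data": {"rows": [[-1,[0,0,-0.02],[0,0,-8.25]],[-1,[0,0,-0.02],[0,0,-8.25]],[-1,[0,0,-0.02],[0,0,-8.25]],[-1,[0,0,-0.02],[0,0,-8.25]],[-1,[0,0,0],[0,0,-8.25]]]}}

```text
t: 0.6
position: [255.6, -571.3, 338.8]
eef_rot: [2.636, 1.702, -0.001]
wrist_force: [0.8, -0.5, -1.3]
width: 12.4
finger_force: 0.0
```

{"op": "drive_tool", "data": {"rows": [[-1,[0,0,0],[0,0,-8.25]],[-1,[0,0,0],[0,0,-8.25]],[-1,[0,0,0],[0,0,-8.25]],[-1,[0,0,0],[0,0,0]]]}}

```text
t: 1.0
position: [255.3, -570.3, 336.0]
eef_rot: [-2.216, -2.226, -0.0]
wrist_force: [-0.2, -0.0, 1.4]
width: 0.1
finger_force: 0.0
```

{"op": "drive_tool", "data": {"rows": [[-1,[0.0315,0.0224,0],[0,0,0]],[-1,[0.0315,0.0224,0],[0,0,0]],[-1,[0.0315,0.0224,0],[0,0,0]],[-1,[0.0315,0.0224,0],[0,0,0]],[-1,[0.0315,0.0224,0],[0,0,0]]]}}

```text
t: 1.5
position: [367.6, -411.3, 336.1]
eef_rot: [-2.225, -2.217, -0.0]
wrist_force: [0.9, 0.4, -0.4]
width: -0.2
finger_force: 0.0
```

{"op": "drive_tool", "data": {"rows": [[-1,[0.0315,0.0224,0],[0,0,0]],[-1,[0.0315,0.0224,0],[0,0,0]],[-1,[0.0315,0.0224,0],[0,0,0]],[-1,[0.0315,0.0224,0],[0,0,0]],[-1,[0.0315,0.0224,0],[0,0,0]]]}}

```text
t: 2.0
position: [479.3, -253.6, 336.2]
eef_rot: [-2.225, -2.217, 0.0]
wrist_force: [0.6, -0.5, -0.3]
width: -0.1
finger_force: 0.0
```

{"op": "drive_tool", "data": {"rows": [[-1,[0.0315,0.0224,0],[0,0,0]],[-1,[0.0315,0.0224,0],[0,0,0]],[-1,[0.0315,0.0224,0],[0,0,0]],[-1,[0.0315,0.0224,0],[0,0,0]],[-1,[0,0,0],[0,0,0]]]}}

```text
t: 2.5
position: [569.9, -125.4, 335.9]
eef_rot: [-2.221, -2.221, -0.001]
wrist_force: [-0.1, -0.8, 0.8]
width: 0.1
finger_force: 0.0
```

{"op": "drive_tool", "data": {"rows": [[-1,[0.027,0.019,0],[0,0,0]],[-1,[0,0,0.03],[0,0,0]],[-1,[0,0,0.03],[0,0,0]],[-1,[0,0,0.023],[0,0,0]],[-1,[0,0,0],[0,0,0]]]}}

```text
t: 3.0
position: [585.3, -101.8, 250.4]
eef_rot: [-2.22, -2.216, 0.005]
wrist_force: [-0.0, -0.1, 0.5]
width: 0.5
finger_force: 0.0
```

```bash
python3 - <<'E'
from plant import bot, read_camera
import cv2, numpy as np
a=read_camera("scene")["image"][:,:,::-1][200:340,250:410]; b=read_camera("wrist")["image"][:,:,::-1]
cv2.imwrite("pics/close1.png",np.hstack([cv2.resize(a,(400,350),interpolation=cv2.INTER_CUBIC),cv2.resize(b,(400,300))[:,:] if 0 else cv2.copyMakeBorder(cv2.resize(b,(400,300)),0,50,0,0,0)]))
o=bot.get_obs(); print(o["position"],o["wrist_force"],o["joint_positions"])
E
```

```text
[ 587.03005491 -102.21677771  253.79978131] [0.32454853 0.41239029 1.22771031] [-2.72539964e-01  4.54838065e-01  1.42317462e+00 -9.50250122e-05
  1.26375749e+00 -2.71852851e-01]
```

View pics/close1.png

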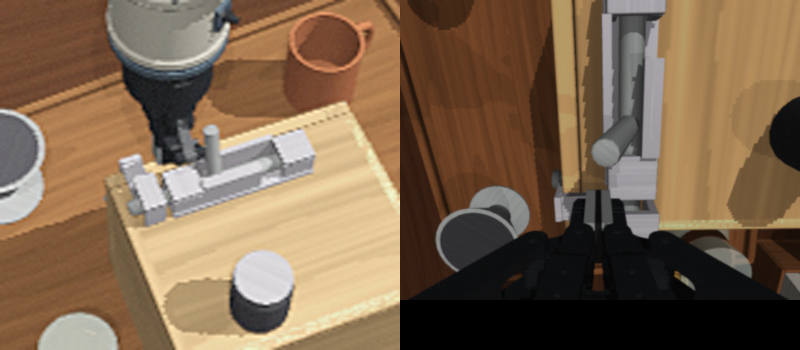

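The wrist view puts the closed fingertips at (597,210), in line with the handle end at (605,152), with +y upward. The handle is clear to push along +y.

{"op": "drive_tool", "data": {"rows": [[-1,[0.01,0.004,0.006],[0,0,0]],[-1,[0.012,0,0],[0,0,0]],[-1,[0.012,0,0],[0,0,0]],[-1,[0.012,0,0],[0,0,0]],[-1,[0.012,0,0],[0,0,0]]]}}

```text
t: 3.6
position: [591.0, -42.6, 247.7]
eef_rot: [2.218, 2.224, 0.0]
wrist_force: [-0.2, -3.4, 1.9]
width: -0.2
finger_force: 1.8
```

{"op": "drive_tool", "data": {"rows": [[-1,[0.008,0,0],[0,0,0]],[-1,[0.006,0,0],[0,0,0]],[-1,[0.004,0,0],[0,0,0]],[-1,[0,0,0],[0,0,0]]]}}

```text
t: 4.0
position: [590.9, -25.3, 247.4]
eef_rot: [2.219, 2.224, 0.0]
wrist_force: [-0.4, -0.8, 0.3]
width: 0.1
finger_force: 0.4
```

{"op": "drive_tool", "data": {"rows": [[-1,[0.002,0,0],[0,0,0]],[-1,[0.002,0,0],[0,0,0]],[-1,[0,0,0],[0,0,0]]]}}

```text
t: 4.3
position: [590.9, -22.7, 247.6]
eef_rot: [2.219, 2.222, -0.001]
wrist_force: [-1.9, -8.6, 4.7]
width: 0.0
finger_force: 4.9
```

{"op": "drive_tool", "data": {"rows": [[-1,[0.002,0,0],[0,0,0]],[-1,[0.001,0,0],[0,0,0]],[-1,[0,0,0],[0,0,0]]]}}

```text
t: 4.6
position: [591.0, -21.7, 247.9]
eef_rot: [2.218, 2.22, -0.004]
wrist_force: [-5.1, -26.2, 9.6]
width: 0.3
finger_force: 13.3
```

{"op": "drive_tool", "data": {"rows": [[-1,[-0.009,0,0],[0,0,0]],[-1,[0,-0.03,0],[0,0,0]],[-1,[0,-0.012,0],[0,0,0]],[-1,[0.022,0,0],[0,0,0]],[-1,[0,0,0],[0,0,0]]]}}

```text
t: 5.1
position: [548.5, -4.3, 247.4]
eef_rot: [-2.218, -2.224, -0.001]
wrist_force: [0.1, -0.1, -0.1]
width: -0.3
finger_force: 0.0
```

{"op": "drive_tool", "data": {"rows": [[-1,[0,0.01,0],[0,0,0]],[-1,[0,0.01,0],[0,0,0]],[-1,[0,0.008,0],[0,0,0]],[-1,[0,0.008,0],[0,0,0]],[-1,[0,0.005,0],[0,0,0]]]}}

```text
t: 5.6
position: [590.8, -6.1, 247.1]
eef_rot: [2.219, 2.223, 0.0]
wrist_force: [-1.8, 0.4, -0.5]
width: -0.1
finger_force: 0.3
```

{"op": "drive_tool", "data": {"rows": [[-1,[0,0.006,0],[0,0,0]],[-1,[0,0.006,0.003],[0,0,0]],[-1,[0,0.006,0.003],[0,0,0]],[-1,[0,0,0],[0,0,0]]]}}

```text
t: 6.0
position: [608.3, -5.8, 240.6]
eef_rot: [-2.219, -2.223, 0.001]
wrist_force: [0.5, 0.1, 0.3]
width: -0.0
finger_force: 0.0
```

{"op": "drive_tool", "data": {"rows": [[-1,[0,0.008,0],[0,0,0]],[-1,[0,0.008,0],[0,0,0]],[-1,[0,0.004,0],[0,0,0]],[-1,[0,0,0],[0,0,0]]]}}

```text
t: 6.4
position: [628.5, -5.8, 241.2]
eef_rot: [2.219, 2.223, 0.0]
wrist_force: [-0.4, 0.6, -0.1]
width: -0.2
finger_force: 0.0
```

```bash
python3 - <<'E'
from plant import bot, read_camera
import cv2, numpy as np
a=read_camera("scene")["image"][:,:,::-1][200:340,250:410]; b=read_camera("wrist")["image"][:,:,::-1]
cv2.imwrite("pics/close2.png",np.hstack([cv2.resize(a,(400,350),interpolation=cv2.INTER_CUBIC),cv2.copyMakeBorder(cv2.resize(b,(400,300)),0,50,0,0,0)]))
o=bot.get_obs(); print(o["position"],o["wrist_force"])
E
```

```text
[627.76922678  -5.7643765  241.20327893] [-0.42177319  0.39603891 -0.48161851]
```

View pics/close2.png

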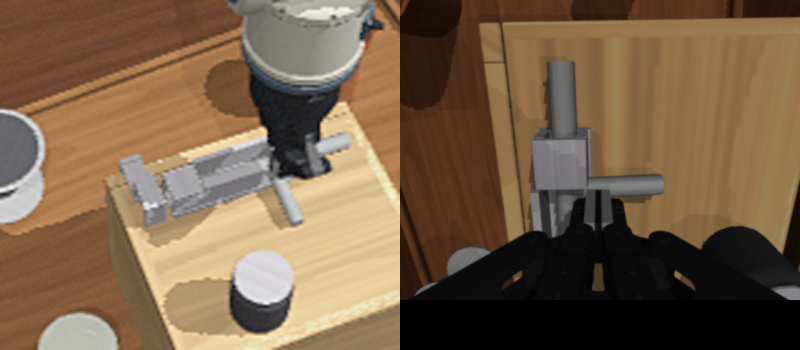

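The handle has gone over into the notch, with its end at scene crop (292,215), and the rod is out of the eye. I'll lift and press the handle down from above to be sure it lies level.

{"op": "drive_tool", "data": {"rows": [[-1,[0,0,-0.02],[0,0,0]],[-1,[0.002,0.025,0],[0,0,0]],[-1,[0,0,0.018],[0,0,0]],[-1,[0,0,0.008],[0,0,0]],[-1,[0,0,0.006],[0,0,0]]]}}

```text
t: 7.0
position: [652.0, -3.7, 228.4]
eef_rot: [-2.218, -2.223, 0.002]
wrist_force: [-0.1, 0.3, 0.1]
width: -0.1
finger_force: 0.0
```

{"op": "drive_tool", "data": {"rows": [[-1,[0,0,0.003],[0,0,0]],[-1,[0,0,0.003],[0,0,0]],[-1,[0,0,0],[0,0,0]]]}}

```text
t: 7.3
position: [652.7, -3.7, 223.5]
eef_rot: [2.219, 2.223, 0.0]
wrist_force: [-1.0, 0.1, 2.1]
width: -0.2
finger_force: 1.0
```

{"op": "drive_tool", "data": {"rows": [[-1,[0,0,0.002],[0,0,0]],[-1,[0,0,0.001],[0,0,0]],[-1,[0,0,0],[0,0,0]]]}}

```text
t: 7.6
position: [653.0, -3.8, 222.4]
eef_rot: [2.218, 2.222, 0.002]
wrist_force: [-8.7, -0.4, 23.4]
width: -0.3
finger_force: 10.8
```

{"op": "drive_tool", "data": {"rows": [[-1,[0,0,0.002],[0,0,0]],[-1,[0,0,0],[0,0,0]]]}}

```text
t: 7.8
position: [653.1, -3.7, 221.9]
eef_rot: [2.217, 2.222, 0.003]
wrist_force: [-15.2, 0.7, 40.5]
width: -0.1
finger_force: 19.4
```

{"op": "drive_tool", "data": {"rows": [[-1,[0,0,-0.01],[0,0,0]],[-1,[0,0,-0.045],[0,0,0]],[-1,[-0.04,0,0],[0,0,0]],[-1,[-0.04,0,0],[0,0,0]],[-1,[-0.041,0,0],[0,0,0]]]}}

```text
t: 8.3
position: [653.1, -125.8, 274.0]
eef_rot: [2.218, 2.224, 0.001]
wrist_force: [1.1, -0.1, 0.3]
width: 0.1
finger_force: 0.0
```

{"op": "drive_tool", "data": {"rows": [[-1,[0,0,0.025],[0,0,0]],[-1,[0,0,0.025],[0,0,0]],[-1,[0,0,0.006],[0,0,0]],[-1,[0,0,0],[0,0,0]]]}}

```text
t: 8.7
position: [652.8, -124.5, 216.9]
eef_rot: [-2.218, -2.223, 0.001]
wrist_force: [-0.4, 0.1, 0.2]
width: 0.3
finger_force: 0.0
```

```bash
python3 - <<'E'
from plant import bot, read_camera
import cv2, numpy as np
a=read_camera("scene")["image"][:,:,::-1][200:340,250:410]; b=read_camera("wrist")["image"][:,:,::-1]
cv2.imwrite("pics/close3.png",np.hstack([cv2.resize(a,(400,350),interpolation=cv2.INTER_CUBIC),cv2.copyMakeBorder(cv2.resize(b,(400,300)),0,50,0,0,0)]))
o=bot.get_obs(); print(o["position"],o["wrist_force"])
E
```

```text
[ 653.6311385  -124.58014693  218.5117788 ] [-0.18532756 -0.8866032   0.04461728]
```

View pics/close3.png

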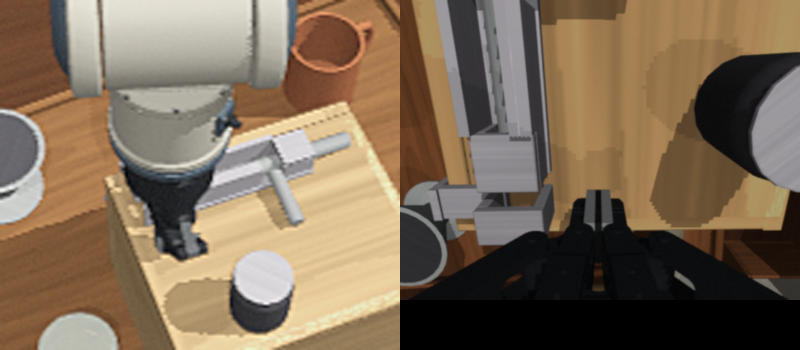

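The fingertips stand behind the eye's back face: tips at wrist (597,195), eye at (515,225). The pin is parked and its rod is clear of the eye. Next I push the eye forward along its arc about the hinge.

{"op": "drive_tool", "data": {"rows": [[-1,[-0.003,-0.008,0],[0,0,0]],[-1,[0,-0.009,0],[0,0,0]],[-1,[-0.004,-0.016,0],[0,0,4]],[-1,[-0.004,-0.016,0],[0,0,4]],[-1,[0,0,0],[0,0,0]]]}}

```text
t: 9.3
position: [601.8, -134.9, 217.9]
eef_rot: [-2.371, -2.06, 0.001]
wrist_force: [-0.6, 0.3, -0.6]
width: -0.2
finger_force: 0.0
```

{"op": "drive_tool", "data": {"rows": [[-1,[-0.004,-0.016,0],[0,0,4]],[-1,[-0.004,-0.016,0],[0,0,4]],[-1,[-0.004,-0.016,0],[0,0,4]],[-1,[-0.004,-0.016,0],[0,0,4]],[-1,[-0.004,-0.016,0],[0,0,4]]]}}

```text
t: 9.8
position: [521.5, -132.1, 217.8]
eef_rot: [2.691, 1.619, 0.001]
wrist_force: [1.3, 0.1, -0.1]
width: -0.1
finger_force: 0.1
```

```bash
python3 - <<'E'
from plant import bot, read_camera
import cv2, numpy as np
a=read_camera("scene")["image"][:,:,::-1][190:330,240:400]; b=read_camera("wrist")["image"][:,:,::-1]
cv2.imwrite("pics/close4.png",np.hstack([cv2.resize(a,(400,350),interpolation=cv2.INTER_CUBIC),cv2.copyMakeBorder(cv2.resize(b,(400,300)),0,50,0,0,0)]))
o=bot.get_obs(); print(o["position"],o["wrist_force"],o["eef_rot"])
E
```

```text
[ 520.47178277 -131.60701742  217.75976333] [-1.28537773 -0.48454874  0.78163089] [-2.69130745e+00 -1.62006030e+00  3.51913032e-04]
```

View pics/close4.png

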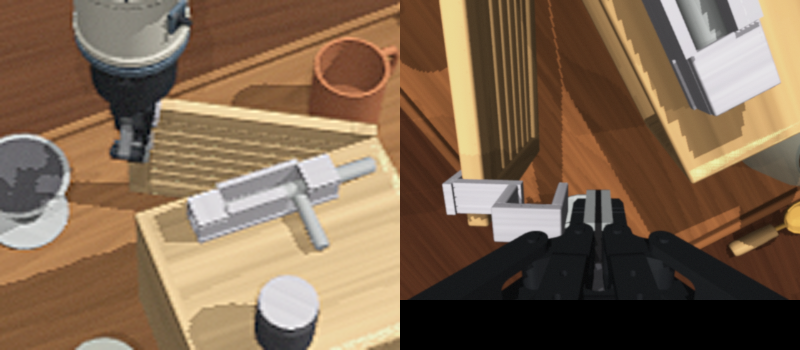

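The door is following, about 28 degrees open, with the eye just touching the fingers at wrist (565,205). I continue to 60.

{"op": "drive_tool", "data": {"rows": [[-1,[-0.004,-0.016,0],[0,0,4]],[-1,[-0.004,-0.016,0],[0,0,4]],[-1,[-0.004,-0.016,0],[0,0,4]],[-1,[-0.004,-0.016,0],[0,0,4]],[-1,[-0.004,-0.016,0],[0,0,4]]]}}

```text
t: 10.4
position: [446.1, -101.5, 217.6]
eef_rot: [2.931, 1.129, 0.002]
wrist_force: [1.0, -0.1, 0.1]
width: 0.3
finger_force: 0.1
```

{"op": "drive_tool", "data": {"rows": [[-1,[-0.0031,-0.012,0],[0,0,3]],[-1,[-0.0031,-0.012,0],[0,0,3]],[-1,[-0.002,-0.008,0],[0,0,2]],[-1,[-0.001,-0.004,0],[0,0,1]],[-1,[0,0,0],[0,0,0]]]}}

```text
t: 10.9
position: [416.4, -79.2, 217.6]
eef_rot: [3.01, 0.898, 0.001]
wrist_force: [-0.6, 0.0, -0.0]
width: -0.3
finger_force: 0.0
```

```bash
cat > door.py <<'E'
from h import *
from plant import bot, read_camera
import sys
b=read_camera("wrist")["image"][:,:,::-1]; c=read_camera("scene"); a=c["image"][:,:,::-1].copy()
p=[671.3,-25.7,5.9,.0061]
for d,col in((50,(255,0,0)),(60,(0,0,255)),(70,(0,255,0))):  # door top face, inner line, hinge->free edge
    t=np.radians(-d); u=np.array([-100+250*np.sin(t),125-250*np.cos(t),168])
    q=proj(c2w(p,[(-100,125,168),u]),c); cv2.circle(a,tuple(int(v) for v in np.round(q[1])),1,col,-1); print(d,q.round())
a=a[170:345,200:400]
cv2.imwrite(sys.argv[1],np.hstack([cv2.resize(a,(400,350),interpolation=cv2.INTER_CUBIC),cv2.copyMakeBorder(cv2.resize(b,(400,300)),0,50,0,0,0)]))
o=bot.get_obs(); print(o["position"],o["wrist_force"],o["eef_rot"])
E
python3 door.py pics/close5.png
```

```text
50 [[391. 246.]
 [303. 205.]]
60 [[391. 246.]
 [312. 195.]]
70 [[391. 246.]
 [324. 186.]]
[416.6608061  -79.5061124  217.44423655] [0.30500103 0.59733371 0.2807572 ] [3.01010087e+00 8.97898213e-01 9.54603445e-04]
```

View pics/close5.png

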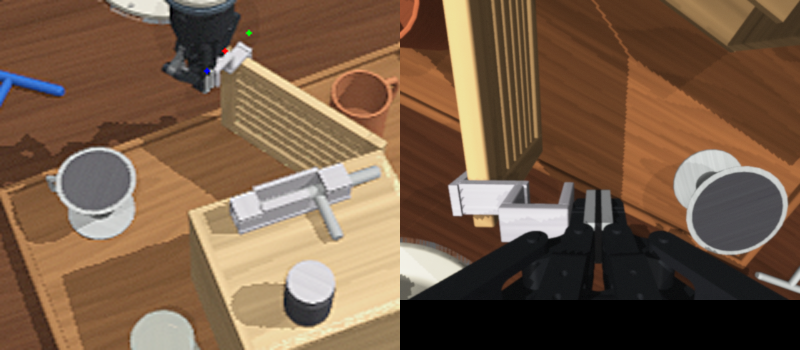

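The door stands at about 57 degrees: the 60-degree mark at crop (226,50) is near its free edge. A 2-degree nudge, then back off and rise.

{"op": "drive_tool", "data": {"rows": [[-1,[-0.001,-0.004,0],[0,0,1]],[-1,[-0.001,-0.004,0],[0,0,1]],[-1,[0,0,0],[0,0,0]],[-1,[0,0.01,0],[0,0,0]],[-1,[0,0.015,0],[0,0,0]]]}}

```text
t: 11.5
position: [423.3, -95.6, 217.4]
eef_rot: [3.026, 0.844, 0.0]
wrist_force: [0.0, -0.0, 0.4]
width: 0.2
finger_force: 0.0
```

{"op": "drive_tool", "data": {"rows": [[-1,[0,0,-0.03],[0,0,0]],[-1,[0,0,-0.045],[0,0,0]],[-1,[0,0,-0.045],[0,0,0]],[-1,[-0.03,0.03,0],[0,0,0]],[-1,[-0.03,0.03,0],[0,0,0]]]}}

```text
t: 12.0
position: [403.4, -179.4, 338.9]
eef_rot: [3.023, 0.846, 0.004]
wrist_force: [0.5, -0.7, -1.3]
width: 0.1
finger_force: 0.0
```

{"op": "drive_tool", "data": {"rows": [[-1,[-0.03,0.03,0],[0,0,0]],[-1,[-0.03,0.03,0],[0,0,0]],[-1,[-0.03,0.03,0],[0,0,0]],[-1,[0,0,0],[0,0,0]]]}}

```text
t: 12.4
position: [371.0, -306.5, 337.2]
eef_rot: [3.027, 0.836, -0.001]
wrist_force: [0.3, 0.3, -0.0]
width: -0.1
finger_force: 0.0
```

```bash
python3 door.py pics/close6.png
```

```text
50 [[391. 246.]
 [303. 205.]]
60 [[391. 246.]
 [312. 195.]]
70 [[391. 246.]
 [324. 186.]]
[ 371.60331282 -302.70778991  337.08441975] [-0.85018559  1.08625018 -0.28716379] [-3.02729402e+00 -8.38663533e-01  1.70072739e-04]
```

View pics/close6.png

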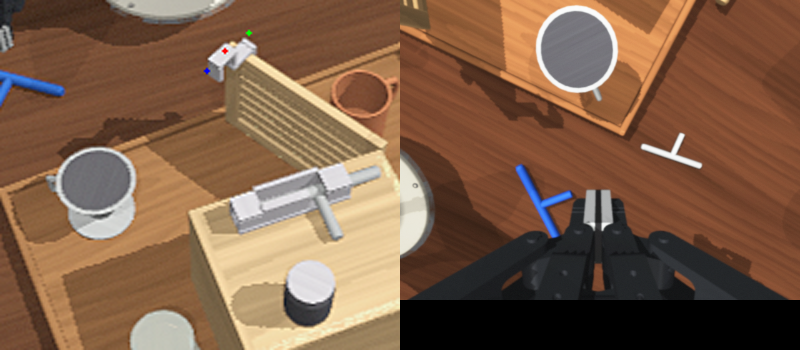

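The door stands at about 60 degrees: its free edge is at the 60-degree mark, crop (226,50). The pin handle lies down in the notch at (328,215), the other things stand where they were, and the arm is clear.

```bash
python3 -c "
from plant import bot
print(bot.close_job())"
```

```text
the job is handed in; nothing more can be done
None
```

The job is handed in: the pin is drawn out of the eye and its handle pressed fully down into the notch, the door is open to about 60°, the arm is clear, and nothing else was touched (about 12.5 s used of 56 s).

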